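# Fit the clamp handle and hold the hidden bolt

## Robot

A 6-joint arm with a two-finger parallel gripper is mounted at the origin on the work surface. World frame = base frame: x ahead of the robot, y to its left, z up, the work surface at z = 0. Lengths are in m, angles in degrees, forces in N, time in s.
With the tool pointing down it reaches from about 0.325 to 0.85 m from the base axis. Payload 15.5 kg.
Tool frame: the origin (TCP) lies at the very end of the fingers, on their centre line; the grasp point (between the pads) lies 19 mm behind it; y points along the fingers, x is the direction in which the jaws open and shut, and the axes are right-handed (so a half turn about y gives the same grasp; the last joint's range is limited). The gripper opens to 91 mm and grips with 3 to 60 N. Pads are 32 mm wide; open, the fingers measure 118 mm over their backs; the gripper's body (76 mm by 178 mm) begins 60 mm behind the grasp point.
Start: joints at [59.788, 28.281, 77.091, -0, 74.628, -5.472], TCP at [0.262, 0.568, 0.214] pointing down, gripper open.
Joint ranges: [-166.48, 166.48], [-47.26, 123.95], [12.59, 153.08], [-70.14, 250.14], [6.76, 159.57], [-176.63, 176.63]. Speed limits (degrees/s): [108.29, 108.29, 147.25, 172.46, 172.46, 172.46].

## Interface

Orientations are given as a 3x3 rotation matrix whose columns are the frame's x, y, z axes.
In Python, from workcell import r, cams gives the robot as it stands.
- The arm moves only by the tool play_rows, never from a script. Its arguments are lists of equal length, an entry for each row: "fingers": the closure in counts, from 0 (fully open) to 255 (shut); "slide": the shift along the tool's x, y, z in m, a list of three; "delta_rot": the turn, a rotation vector about the tool's x, y, z in degrees, a list of three. In form: {"fingers": [fingers, ...], "slide": [[tx, ty, tz], ...], "delta_rot": [[wx, wy, wz], ...]}. A call has 1 to 12 rows; each row is the pose to reach, as a shift and turn from the pose measured when the call began, along the tool's axes at that moment; what a row does not reach only later rows make up. A row lasts 1/12 s, in which the tool goes at most 41.7 mm and 7.16 degrees, less where a joint would pass 70% of its speed; a pose out of reach is approached as far as the arm can. A call with a gripper value outside its range is refused whole. The fingers move at their own pace and stop on an object; "squeeze" is the grip in N (left out, the last holds). Time passes only in rows, so rows that repeat a pose let the fingers close. It gives the time, the measured TCP pose, the force and the opening at its end, in the units of the state.
- r.get_state(): the state, without advancing time (a new reading comes with each control period).
- cams.capture(name): name is "scene" or "top" or "wrist"; returns (picture, depth): 420x560x3 uint8, red, green, blue; 420x560 float32, m along the optical axis (not along the pixel's ray), 0 where there is no reading.
- cams.get_calibration(name): a dict with "intrinsics" (3x3 intrinsics, pixels), "D" ([k1, k2, p1, p2, k3] as OpenCV has them; the pictures are not rectified), "xyz" and "orientation" of the camera in the world. Camera axes: x right, y up, looking along -z (the intrinsics and any distortion apply to the point x, -y, -z); pixel columns grow to the right and rows downward; lengths in m; the calibration is good to about 2 mm. A picture is of the moment at which its call begins: read the wrist's pose just before it. get_calibration takes no time and is no camera call; for the wrist camera it gives the pose at the moment of the call.
- r.hand_in(): hands the job in, once; it reports no verdict.
The state is a dict: "time": time; "qpos": joint angles; "joint_velocities": joint speeds; "joint_efforts": joint torques, N m; "position": TCP position; "eef_rot": TCP orientation; "ft_force": force on the tool from outside, world axes, zero at the start; "torque": the same for the moment, N m; "gripper_width": finger opening in m.
Only numpy, scipy, OpenCV 4.12 (cv2) and the standard library are available. Lean on these libraries where they do the work, as an engineer would, in place of code of your own. Each camera call takes 0.05 s, during which the arm holds its last target. There are 200 camera calls.

## Task

Get the stirrer-stand clamp ready for tightening: fit the loose black wing handle, bore upright, onto the clamp's upright square spindle until it sits fully down on the blue housing, and let go of it. Then reach down into the gap behind the bracket, grasp the square brass bolt head between the fingers, turn it against its spring to its stop (clockwise as seen from the robot's side, about 17 degrees) and finish while still holding it there, so that it cannot turn back. Leave the bottle, the beaker and the meter where they stand.

Things in the scene. Friction and masses are not known exactly. Their poses are not given: they have to be found in the camera images.
- handle: Loose wing handle, about 150 g. Hub 34 x 34 mm, 46 high, with an upright 16 mm square bore through it, sides parallel to the hub's. Wings along its own +x and -x (14 mm wide, 24 to 36 mm above the underside, red studs at the ends; 116 mm over all); the hub's +y and -y faces are free to grasp. Origin: centre of the hub's underside, z up. It stands on the bench; fits the spindle in any quarter turn.
- clamp: Fixed clamp. Origin: centre of the underside of its base plate (210 x 110 x 12 mm); x axis points away from the robot, yaw within 20 deg. In its frame, mm: blue housing 80 x 84 centred at x -60, top z 50; upright bracket 8 thick, 64 wide (y), centred at x 20, top z 115; like rear plate at x 86, top z 95. Between them the gap, 58 wide in x, open above and at both sides, floor z 12.
- spindle_foot (a point): Foot of the steel square spindle, on its axis, level with the housing's top (z = 50 mm; the handle's underside comes to here when fully down). The spindle is 14 mm square, stands 32 mm above this point, its last 4 mm tapered. The point's x and y axes are square to the spindle's sides and turn with it.
- spindle (a joint): Angle of the spindle about the vertical relative to the clamp, rad, -0.7 to 0.7, counter-clockwise from above positive, 0 = sides square to the clamp. It starts at any angle within about 0.6 and turns with slight friction (0.03 N m).
- bolt_head (a point): Centre of the square brass bolt head in the gap behind the bracket: 20 x 20 mm across flats, 22 mm long along the bolt's axis, which lies level along the clamp's x axis. In the clamp's frame it is at x 53, y 0, z 80 mm: midway across the gap, 35 mm below the bracket's top. A 12 mm shank joins it to the bracket. The point's x axis is the bolt axis; y and z turn with the head.
- bolt (a joint): Turn of the bolt about the clamp's +x axis, rad. 0 = at rest, two flats upright, facing the clamp's +y and -y; 0.30 = at the stop. Positive is clockwise as seen from the robot (the head's top goes to the clamp's -y). A spring always turns it back to 0 (0.045 N m at 0, 0.09 N m at the stop).
- bottle: White plastic bottle with blue cap, 60 mm across, 110 mm high, upright; leave it. Origin: centre of its underside.
- beaker: Open glass beaker, 72 mm across, 75 mm high; leave it. Origin: centre of its underside.
- meter: Flat white and teal handheld meter lying on the bench, 150 x 90 x 37 mm; leave it. Origin: centre of its underside.
Things that resemble listed ones, but are neither listed nor needed, are in the scene too. Of the things like the handle, leave any that is green; of the rest the larger one is meant.

How it is judged:
By the outcome, as a careful person would: the job done as asked, in the order asked, and still so for the second after the job is handed in, while the arm keeps its last pose, push and grip.
It also fails if it takes over 61 s, if anything falls off the work surface, if the arm or the gripper's body presses on something with over 40 N, if the wrist force passes 120 N, or if a joint passes its speed limit or range.

## Working session

There is one attempt and no reset: what is moved stays moved. The work goes in short steps, Python scripts to look and compute and a tool call to move; the robot and the scene stay as the last step left them, time stands still between calls to the robot, and variables do not carry over. Pictures are saved under pics/ and viewed, about 8 in all and at most 12, crops included, and the job is handed in when it is done.

Besides the shell and the picture viewer there is one more tool, called after "Emit:" as name(argument=value, ...) on one line, values as JSON. play_rows: Moves the arm, as the interface text tells. Its arguments: {"type":"object","properties":{"fingers":{"type":"array","items":{"type":"number"}},"slide":{"type":"array","items":{"type":"array","items":{"type":"number"}}},"delta_rot":{"type":"array","items":{"type":"array","items":{"type":"number"}}},"squeeze":{"type":"number"}},"required":["fingers","slide","delta_rot"]}

```bash
ls; mkdir -p pics; cat > h.py <<'E'
import numpy as np, cv2
from workcell import r, cams
def cap(n,save=None):
    c=cams.get_calibration(n); im,d=cams.capture(n)
    if save: cv2.imwrite('pics/'+save,im[:,:,::-1])
    return im,d,c
def cal(c):
    return np.array(c['intrinsics'],float),np.array(c['D'],float),np.array(c['xyz'],float),np.array(c['orientation'],float)
def rays(c,uv):
    K,D,p,R=cal(c)
    n=cv2.undistortPoints(np.array(uv,float).reshape(-1,1,2),K,D).reshape(-1,2)
    return p,(np.c_[n[:,0],-n[:,1],-np.ones(len(n))])@R.T
def onz(c,uv,z):
    p,v=rays(c,uv); return p+v*((z-p[2])/v[:,2])[:,None]
def cloud(c,d):
    h,w=d.shape; u,v=np.meshgrid(np.arange(w),np.arange(h))
    p,ry=rays(c,np.c_[u.ravel(),v.ravel()])
    return (p+ry*d.reshape(-1,1)).reshape(h,w,3)
def proj(c,P):
    K,D,p,R=cal(c); q=(np.atleast_2d(P)-p)@R; q=q*[1,-1,-1]
    return cv2.projectPoints(q.reshape(-1,1,3),np.zeros(3),np.zeros(3),K,D)[0].reshape(-1,2)
E
python3 - <<'E'
from h import *
for n in('scene','top','wrist'):
    im,d,c=cap(n,n+'0.png'); print(n,np.round(c['xyz'],3),np.round(c['intrinsics'],0).tolist(),np.round(c['D'],3),np.round(c['orientation'],3).tolist(),(d>0).mean())
s=r.get_state(); print(s)
a=cv2.imread('pics/scene0.png');b=cv2.imread('pics/top0.png')
cv2.imwrite('pics/both0.png',cv2.resize(np.vstack([a,b]),None,fx=.71,fy=.71))
E
```

```text
pics
scene [1.02  0.669 0.616] [[465.0, 0.0, 278.0], [0.0, 465.0, 211.0], [0.0, 0.0, 1.0]] [-0.151  0.     0.     0.     0.   ] [[-0.809, -0.33, 0.486], [0.587, -0.457, 0.668], [0.002, 0.826, 0.564]] 0.9923341836734694
top [0.507 0.051 0.939] [[382.0, 0.0, 285.0], [0.0, 382.0, 204.0], [0.0, 0.0, 1.0]] [0.03 0.   0.   0.   0.  ] [[-0.005, 0.996, -0.09], [-0.999, -0.002, 0.032], [0.032, 0.09, 0.995]] 0.995765306122449
wrist [0.186 0.604 0.383] [[324.0, 0.0, 283.0], [0.0, 324.0, 211.0], [0.0, 0.0, 1.0]] [-0.056  0.     0.     0.     0.   ] [[0.419, -0.868, -0.269], [0.908, 0.399, 0.126], [-0.002, -0.297, 0.955]] 0.9959948979591837
{'time': 0.15, 'qpos': array([ 5.97868164e+01,  2.83067234e+01,  7.71162399e+01, -2.53204660e-03,
        7.46271764e+01, -5.47057561e+00]), 'joint_velocities': array([ 0.01289965, -0.09356768, -0.11522491,  0.05190554, -0.07139862,
       -0.00628052]), 'joint_efforts': array([ 5.40447545e-04, -8.79213595e+01, -3.82048488e+01,  7.05311936e-02,
        5.04635170e-02, -1.11155755e-04]), 'position': array([0.26145665, 0.56739752, 0.21349123]), 'eef_rot': array([[ 4.18531737e-01, -4.03544615e-04, -9.08202082e-01],
       [ 9.08201750e-01, -7.77669912e-04,  4.18531930e-01],
       [-8.75177740e-04, -9.99999616e-01,  4.10203860e-05]]), 'ft_force': array([-0.1737037 , -0.35219564,  0.46069419]), 'torque': array([-0.01184722,  0.01575033,  0.00602307]), 'gripper_width': 0.0913337350718971}
```

View pics/top0.png

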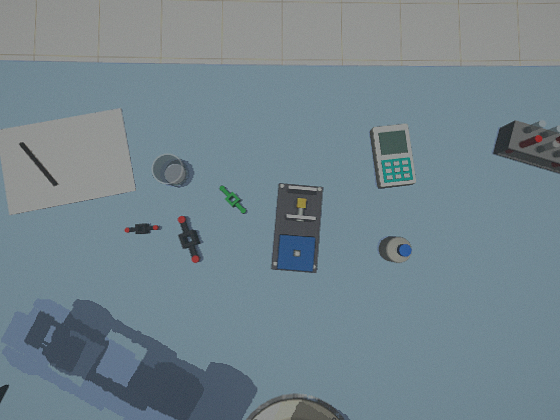

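View pics/scene0.png

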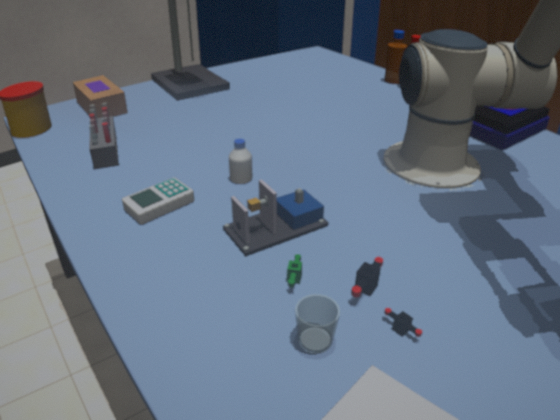

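The top view shows the handle with red studs at (190,239), a smaller lookalike at (142,229), a green one at (233,199) and the clamp at (297,228). The blue housing is at (297,253), with the spindle at about (297,254).

```bash
python3 - <<'E'
from h import *
im,d,c=cap('top')
P=cloud(c,d)
i=im.astype(int); R,G,B=i[...,0],i[...,1],i[...,2]
red=((R>120)&(G<70)&(B<70)).astype(np.uint8)
n,l,s,ce=cv2.connectedComponentsWithStats(red)
for k in range(1,n):
    if s[k,4]>5: print('red',ce[k],s[k,4],onz(c,[ce[k]],.03).round(4))
blue=((B>100)&(R<50)&(G<110)).astype(np.uint8)
n,l,s,ce=cv2.connectedComponentsWithStats(blue)
for k in range(1,n):
    if s[k,4]>200:
        print('blue',ce[k],s[k])
        cn=max(cv2.findContours((l==k).astype(np.uint8),0,2)[0],key=len)
        q=onz(c,cn.reshape(-1,2),.05)[:,:2].astype(np.float32)
        print(cv2.minAreaRect(q*1000))
crop=im[180:285,160:335]; cv2.imwrite('pics/c1.png',cv2.resize(crop[:,:,::-1],None,fx=4.5,fy=4.5,interpolation=cv2.INTER_CUBIC))
Z=(P[...,2]*1000).round().astype(int)
print(Z[225:256:2,180:202:2]);print(Z[244:264:2,286:308:2])
E
```

```text
red [538.2972973  138.13513514] 37 [[ 0.7486 -0.5992  0.03  ]]
red [181.11428571 219.08571429] 35 [[0.5529 0.2674 0.03  ]]
red [154.6875 227.125 ] 16 [[0.5343 0.3283 0.03  ]]
red [126.6 229.6] 15 [[0.5289 0.3925 0.03  ]]
red [195.  258.6] 35 [[0.4603 0.2335 0.03  ]]
blue [295.95511222 252.33416459] [278 235  37  36 802]
((473.2790222167969, -2.2294235229492188), (81.49434661865234, 77.4647445678711), 85.35749816894531)
[[35 36 38 33  0  0  1  0 -1 -3  3]
 [-3 37 36 34  1  4 -1  1 -1  0 -2]
 [ 2 38 35 36 28  2 -2  1  1  1  3]
 [ 1 35 36 38 43 49 44 21  3 -1 -1]
 [-2 45 46 46 44 48 46 31  2  1  2]
 [44 47 47 47 35 46 46 34 12 -2 -1]
 [47 45 24  5 -1 46 47 45 18 -1 -3]
 [46 42 35 13  1  1 49 45 27  3  0]
 [46 44 43 21 -3 -1 47 47 39 14 -2]
 [-2 45 44 46 45 46 46 48 47 14  2]
 [ 2 46 46 44 48 48 34  1  0  2  0]
 [-1 48 45 32 35 35 35 32  1 -1  1]
 [-1  2  0  1  0 38 35 35  2 -2  2]
 [ 2  2  2  3  1 37 35 37  1 -3  2]
 [ 1 -1  3 -1 -2 35 38 36 31  2  4]
 [ 1  0  1  0 -1 -1 36 38 33  1  0]]
[[49 47 50 45 51 49 52 52 51 51 50]
 [52 52 49 49 51 49 51 49 52 49 48]
 [49 49 48 50 49 50 50 50 50 48 51]
 [53 48 50 48 70 78 77 67 51 51 52]
 [49 47 51 51 76 84 83 77 47 50 51]
 [50 52 48 49 76 83 83 76 48 50 52]
 [49 49 49 51 50 78 79 52 53 53 49]
 [50 49 53 49 49 49 48 52 51 50 51]
 [49 50 49 51 51 52 49 50 51 53 48]
 [47 49 52 49 50 50 51 50 51 49 50]]
```

View pics/c1.png

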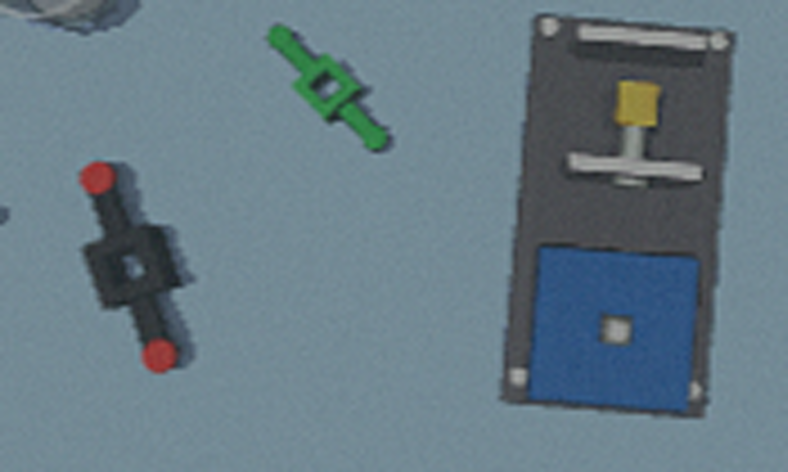

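The crop confirms the handle, with wings at about 20° yaw. The clamp yaw is about -5° and the spindle is clear. I'll move the wrist camera above the handle.

Emit:
play_rows(fingers=[0, 0, 0, 0, 0, 0, 0, 0, 0, 0, 0, 0], slide=[[-0.015, 0.005, -0.03], [-0.03, 0.01, -0.06], [-0.048, 0.02, -0.095], [-0.067, 0.03, -0.13], [-0.085, 0.04, -0.165], [-0.105, 0.05, -0.2], [-0.122, 0.06, -0.235], [-0.14, 0.065, -0.27], [-0.158, 0.07, -0.305], [-0.173, 0.075, -0.335], [-0.185, 0.083, -0.355], [-0.185, 0.083, -0.355]], delta_rot=[[0, -4, 0], [0, -8, 0], [0, -12, 0], [0, -16, 0], [0, -20, 0], [0, -24, 0], [0, -28, 0], [0, -32, 0], [0, -36, 0], [0, -40, 0], [0, -45, 0], [0, -45, 0]])

```text
time: 1.2
position: [0.5084, 0.2472, 0.1294]
eef_rot: [[-0.349, -0.001, -0.937], [0.937, -0.002, -0.349], [-0.001, -1.0, 0.001]]
ft_force: [-0.3, 0.2, -1.1]
gripper_width: 0.0913
```

```bash
cat >> h.py <<'E'
def goal(p,yaw=None,Rg=None):
    from scipy.spatial.transform import Rotation as Q
    s=r.get_state(); R=np.array(s['eef_rot']); 
    if Rg is None:
        a=np.radians(yaw); Rg=np.array([[np.cos(a),0,-np.sin(a)],[np.sin(a),0,np.cos(a)],[0,-1,0]])
    print('t',s['time'],'pos',np.round(s['position'],4),'yaw',np.degrees(np.arctan2(R[1,0],R[0,0])).round(2),'F',np.round(s['ft_force'],1),'w',s['gripper_width'])
    print('slide',np.round(R.T@(np.array(p)-s['position']),4),'rot',Q.from_matrix(R.T@Rg).as_rotvec(True).round(2))
E
python3 - <<'E'
from h import *
goal([.5066,.2505,.13],110.1)
im,d,c=cap('wrist','w1.png')
P=cloud(c,d)
i=im.astype(int); R,G,B=i[...,0],i[...,1],i[...,2]
red=((R>110)&(G<70)&(B<70)).astype(np.uint8)
n,l,s,ce=cv2.connectedComponentsWithStats(red)
for k in range(1,n):
    if s[k,4]>30: print('red',ce[k],s[k],onz(c,[ce[k]],.03).round(4))
m=((P[...,2]>.042)&(P[...,2]<.052)&(R<90)&(abs(P[...,0]-.5066)<.035)&(abs(P[...,1]-.2505)<.035)).astype(np.uint8)
m=cv2.morphologyEx(m,cv2.MORPH_OPEN,np.ones((3,3)))
cn=max(cv2.findContours(m,0,2)[0],key=cv2.contourArea)
q=onz(c,cn.reshape(-1,2),.046)[:,:2].astype(np.float32); print(cv2.minAreaRect(q*1000))
E
```

```text
t 1.2 pos [0.5084 0.2472 0.1294] yaw 110.44 F [-0.3  0.2 -1.1] w 0.09126502280834672
slide [ 0.0038 -0.0006  0.0006] rot [-0.08  0.34 -0.08]
red [284.5        155.70454545] [275 145  20  22 352] [[0.4634 0.2318 0.03  ]]
red [283.58666667 264.82666667] [275 257  18  17 225] [[0.5567 0.2659 0.03  ]]
red [353.31775701 263.71962617] [347 259  13  11 107] [[0.5334 0.3254 0.03  ]]
((508.38238525390625, 248.22259521484375), (33.688907623291016, 32.998966217041016), 20.51157569885254)
```

View pics/w1.png

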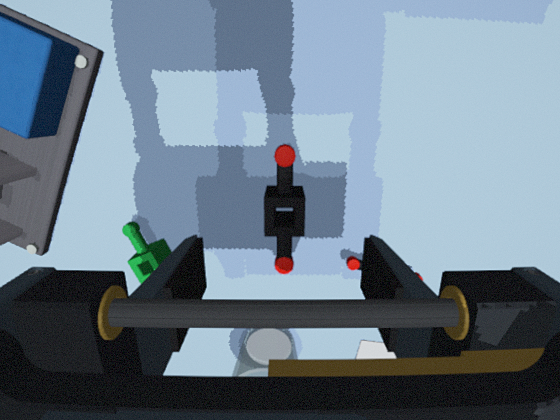

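The wrist view shows the handle centred between the fingers, with the hub at (284,210) and wings vertical in the image. Nothing blocks the fingers on the way down, so I'll descend and grip.

Emit:
play_rows(fingers=[0, 0, 0, 0, 0, 0, 255, 255, 255, 255, 255, 255], slide=[[0.001, 0.02, -0.001], [0.001, 0.05, -0.001], [0.001, 0.08, -0.001], [0.001, 0.105, -0.001], [0.001, 0.117, -0.001], [0.001, 0.117, -0.001], [0.001, 0.117, -0.001], [0.001, 0.117, -0.001], [0.001, 0.117, -0.001], [0.001, 0.117, -0.001], [0.001, 0.117, -0.001], [0.001, 0.117, -0.001]], delta_rot=[[0, 0, 0], [0, 0, 0], [0, 0, 0], [0, 0, 0], [0, 0, 0], [0, 0, 0], [0, 0, 0], [0, 0, 0], [0, 0, 0], [0, 0, 0], [0, 0, 0], [0, 0, 0]], squeeze=25)

```text
time: 2.25
position: [0.5079, 0.2501, 0.0134]
eef_rot: [[-0.344, -0.001, -0.939], [0.939, -0.001, -0.344], [-0.001, -1.0, 0.001]]
ft_force: [0.5, -0.3, -0.7]
gripper_width: 0.0541
```

Emit:
play_rows(fingers=[255, 255, 255, 255, 255, 255, 255], slide=[[0, 0, 0], [0, 0, 0], [0, 0, 0], [0, -0.03, 0], [0, -0.07, 0], [0, -0.11, 0], [0, -0.13, 0]], delta_rot=[[0, 0, 0], [0, 0, 0], [0, 0, 0], [0, 0, 0], [0, 0, 0], [0, 0, 0], [0, 0, 0]])

```text
time: 2.83
position: [0.5091, 0.2506, 0.1475]
eef_rot: [[-0.344, 0.003, -0.939], [0.939, 0.0, -0.344], [-0.001, -1.0, -0.003]]
ft_force: [0.9, 1.2, 0.0]
gripper_width: 0.0338
```

Emit:
play_rows(fingers=[255, 255, 255, 255, 255, 255, 255, 255, 255], slide=[[-0.02, 0, 0.012], [-0.045, 0, 0.03], [-0.07, 0, 0.045], [-0.095, 0, 0.06], [-0.115, 0, 0.075], [-0.13, 0, 0.085], [-0.134, 0, 0.087], [-0.134, 0, 0.087], [-0.134, 0, 0.087]], delta_rot=[[0, 3, 0], [0, 8, 0], [0, 13, 0], [0, 18, 0], [0, 22, 0], [0, 25, 0], [0, 25, 0], [0, 25, 0], [0, 25, 0]])

```text
time: 3.58
position: [0.474, 0.0953, 0.1474]
eef_rot: [[0.084, 0.003, -0.996], [0.996, 0.001, 0.084], [0.001, -1.0, -0.003]]
ft_force: [0.7, -0.3, -1.0]
gripper_width: 0.034
```

```bash
cat > m.py <<'E'
from h import *
def reds(im,c,zs):
    i=im.astype(int); R,G,B=i[...,0],i[...,1],i[...,2]
    red=((R>110)&(G<70)&(B<70)).astype(np.uint8)
    n,l,s,ce=cv2.connectedComponentsWithStats(red); st=r.get_state(); T=np.array(st['eef_rot']); out=[]
    for k in range(1,n):
        if s[k,4]>60:
            w=onz(c,[ce[k]],zs)[0]; out.append((w-st['position'])@T); print('red',ce[k].round(1),s[k,4],w.round(4),'tool',out[-1].round(4))
def rect(m,c,z,name):
    cn=max(cv2.findContours(m.astype(np.uint8),0,2)[0],key=cv2.contourArea)
    q=onz(c,cn.reshape(-1,2),z)[:,:2].astype(np.float32); print(name,cv2.minAreaRect(q*1000),len(cn))
E
python3 - <<'E'
from m import *
goal([.473,-.002,.15],85)
im,d,c=cap('wrist','w2.png')
reds(im,c,r.get_state()['position'][2]-.0125+.03)
P=cloud(c,d); i=im.astype(int); R,G,B=i[...,0],i[...,1],i[...,2]
rect((B>100)&(R<60)&(P[...,2]>.04),c,.05,'housing')
near=(abs(P[...,0]-.473)<.035)&(abs(P[...,1]+.002)<.035)
top=near&(P[...,2]>.079)&(P[...,2]<.088)
rect(top,c,.082,'sptop'); print(P[top].mean(0))
rect(near&(P[...,2]>.06)&(P[...,2]<.088),c,.08,'sp')
u,v=proj(c,[.473,-.002,.08])[0].astype(int); print(u,v)
cv2.imwrite('pics/w2c.png',np.hstack([im[:,:,::-1],cv2.resize(im[max(v-45,0):v+45,max(u-60,0):u+60][:,:,::-1],(240,180)).repeat(1,0) if 0 else im[:,:0]]))
k=cv2.resize(im[max(v-40,0):v+40,max(u-40,0):u+40][:,:,::-1],(220,220),interpolation=cv2.INTER_CUBIC)
o=im[:,:,::-1].copy(); o[200:420,340:560]=k if u<280 else o[200:420,340:560]; cv2.imwrite('pics/w2c.png',o)
E
```

```text
t 3.5833 pos [0.474  0.0953 0.1474] yaw 85.2 F [ 0.7 -0.3 -1. ] w 0.03395393831553081
slide [-0.097  -0.0027 -0.0072] rot [0.19 0.2  0.06]
red [283.6 186.5] 995 [0.4257 0.1006 0.1649] tool [ 0.0009 -0.0177  0.0485]
red [516.4 243. ] 95 [0.4656 0.2193 0.1649] tool [ 0.1226 -0.0174  0.0186]
red [283.  353.2] 356 [0.5235 0.092  0.1649] tool [ 0.0006 -0.0173 -0.0497]
housing ((474.65301513671875, -1.6594886779785156), (80.65072631835938, 78.0870361328125), 85.12312316894531) 122
sptop ((473.7725830078125, -1.024338722229004), (11.573100090026855, 11.731273651123047), 85.45661926269531) 31
[ 0.47459847 -0.00220599  0.08067988]
sp ((471.9156494140625, 1.8542137145996094), (19.757797241210938, 19.296205520629883), 85.26627349853516) 23
158 231
```

View pics/w2c.png

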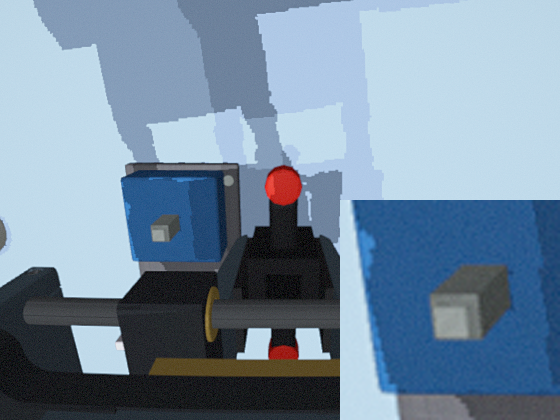

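The spindle is nearly square to the clamp, with its top at about (158,232). The handle is held with its front stud at (283,186). Next I'll refine the spindle's position and yaw by sub-pixel segmentation in both views.

```bash
python3 - <<'E'
from m import *
def spin(n,f=8,h=14):
    acc=[]
    for _ in range(4): im,d,c=cap(n); acc.append(im.astype(float))
    im=np.mean(acc,0).astype(np.float32)
    u,v=proj(c,[.4735,-.0015,.082])[0].round().astype(int)
    cr=im[v-h:v+h,u-h:u+h]; big=cv2.resize(cr,None,fx=f,fy=f,interpolation=cv2.INTER_CUBIC)
    R=np.clip(big[...,0],0,255).astype(np.uint8)  # blue housing has low red
    t,_=cv2.threshold(R,0,255,cv2.THRESH_OTSU)
    hi=R[R>t]; t2,_=cv2.threshold(hi.reshape(-1,1),0,255,cv2.THRESH_OTSU)
    for tt in (t,t2,(t2+hi.max())/2):
        cs=cv2.findContours((R>tt).astype(np.uint8),0,1)[0]; cn=max(cs,key=cv2.contourArea).reshape(-1,2)
        uv=(cn+.5)/f-.5+[u-h,v-h]
        q=onz(c,uv,.082)[:,:2].astype(np.float32)*1000; a=cv2.minAreaRect(q); M=cv2.moments(q.reshape(-1,1,2))
        print(n,round(float(tt)),np.round(a[0],1),np.round(a[1],1),round(a[2],1),'cen',round(M['m10']/M['m00'],1),round(M['m01']/M['m00'],1))
    return big
a=spin('wrist'); b=spin('top')
cv2.imwrite('pics/sp.png',np.hstack([cv2.resize(a,(400,400)),cv2.resize(b,(400,400))])[:,:,::-1])
E
```

```text
wrist 90 [473.6  -0.6] [14. 14.] 85.4 cen 473.6 -0.6
wrist 129 [475.2  -2.4] [9.5 9.5] 84.6 cen 475.2 -2.4
wrist 144 [475.2  -2.4] [8.8 8.6] 85.5 cen 475.2 -2.5
top 99 [475.  13.] [33.7 61.7] 89.7 cen 473.9 14.3
top 132 [475.   13.8] [32.  61.7] 89.7 cen 473.7 15.4
top 142 [475.   14.3] [31.1 61.7] 89.7 cen 473.7 15.9[ WARN:0@7.853] global loadsave.cpp:1063 imwrite_ Unsupported depth image for selected encoder is fallbacked to CV_8U.
```

View pics/sp.png

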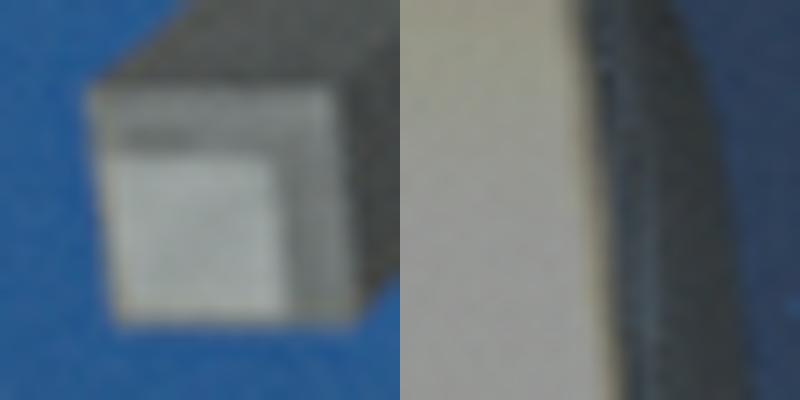

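Now move over the spindle. Handle centre and spindle come from the same camera, so its bias largely cancels.

Emit:
play_rows(fingers=[255, 255, 255, 255, 255, 255, 255, 255], slide=[[-0.015, 0, -0.001], [-0.04, 0, -0.003], [-0.065, 0, -0.005], [-0.085, 0, -0.007], [-0.0955, 0, -0.0082], [-0.0979, 0, -0.0086], [-0.0979, 0, -0.0086], [-0.0979, 0, -0.0086]], delta_rot=[[0, 0, 0], [0, 0, 0], [0, 0, 0], [0, 0, 0], [0, 0, 0], [0, 0, 0], [0, 0, 0], [0, 0, 0]])

```text
time: 4.7
position: [0.474, -0.0025, 0.1472]
eef_rot: [[0.084, 0.003, -0.996], [0.996, 0.001, 0.084], [0.001, -1.0, -0.003]]
ft_force: [-0.2, 0.6, -1.5]
gripper_width: 0.0334
```

```bash
python3 - <<'E'
from m import *
goal([.4743,-.003,.096],85.2)
E
```

```text
t 4.7 pos [ 0.474  -0.0025  0.1472] yaw 85.17 F [-0.2  0.6 -1.5] w 0.03338958070918058
slide [-0.0005  0.0512 -0.0002] rot [ 0.16 -0.03  0.06]
```

Emit:
play_rows(fingers=[255, 255, 255, 255, 255, 255, 255, 255, 255, 255], slide=[[-0.0005, 0.015, 0], [-0.0005, 0.03, 0], [-0.0005, 0.042, 0], [-0.0005, 0.048, 0], [-0.0005, 0.052, 0], [-0.0005, 0.055, 0], [-0.0005, 0.058, 0], [-0.0005, 0.061, 0], [-0.0005, 0.064, 0], [-0.0005, 0.064, 0]], delta_rot=[[0, 0, 0], [0, 0, 0], [0, 0, 0], [0, 0, 0], [0, 0, 0], [0, 0, 0], [0, 0, 0], [0, 0, 0], [0, 0, 0], [0, 0, 0]])

```text
time: 5.53
position: [0.4745, -0.003, 0.0831]
eef_rot: [[0.084, 0.004, -0.996], [0.996, 0.001, 0.084], [0.001, -1.0, -0.004]]
ft_force: [2.6, 1.2, -3.0]
gripper_width: 0.0337
```

It's on the spindle by about 11 mm with little force. Continuing down.

Emit:
play_rows(fingers=[255, 255, 255, 255, 255, 255, 255, 255], slide=[[0, 0.004, -0.0005], [0, 0.008, -0.0005], [0, 0.012, -0.0005], [0, 0.015, -0.0005], [0, 0.018, -0.0005], [0, 0.0195, -0.0005], [0, 0.021, -0.0005], [0, 0.021, -0.0005]], delta_rot=[[0, 0, 0], [0, 0, 0], [0, 0, 0], [0, 0, 0], [0, 0, 0], [0, 0, 0], [0, 0, 0], [0, 0, 0]])

```text
time: 6.2
position: [0.4753, -0.003, 0.0627]
eef_rot: [[0.084, 0.005, -0.996], [0.996, 0.001, 0.084], [0.001, -1.0, -0.004]]
ft_force: [-3.7, -0.8, 15.9]
gripper_width: 0.0341
```

Contact shows at the expected height. I'll press a touch more, release and retreat.

Emit:
play_rows(fingers=[255, 255, 0, 0, 0, 0, 0, 0, 0, 0, 0, 0], slide=[[0, 0.0015, 0], [0, 0.0015, 0], [0, 0, 0], [0, 0, 0], [0, 0, 0], [0, 0, 0], [0, 0, 0], [0, -0.02, 0], [0, -0.05, 0], [0, -0.09, 0], [0, -0.11, 0], [0, -0.115, 0]], delta_rot=[[0, 0, 0], [0, 0, 0], [0, 0, 0], [0, 0, 0], [0, 0, 0], [0, 0, 0], [0, 0, 0], [0, 0, 0], [0, 0, 0], [0, 0, 0], [0, 0, 0], [0, 0, 0]])

```text
time: 7.2
position: [0.4764, -0.0033, 0.181]
eef_rot: [[0.084, 0.01, -0.996], [0.996, -0.0, 0.084], [0.001, -1.0, -0.01]]
ft_force: [0.2, 0.1, 0.4]
gripper_width: 0.0907
```

```bash
python3 - <<'E'
from m import *
goal([.53,-.006,.2],85)
im,d,c=cap('wrist','w3.png'); P=cloud(c,d)
st=r.get_state()
reds(im,c,.08)
i=im.astype(int)
m=(abs(P[...,0]-.475)<.03)&(abs(P[...,1]+.002)<.03)&(i[...,0]<90)&(i[...,2]<90)&(P[...,2]>.085)
print('hub top z',np.median(P[m][:,2]),m.sum())
im,d,c=cap('top'); P=cloud(c,d)
m=(abs(P[...,0]-.475)<.012)&(abs(P[...,1]+.002)<.012); print('top z',np.sort(P[m][:,2])[::20].round(3))
E
```

```text
t 7.2 pos [ 0.4764 -0.0033  0.181 ] yaw 85.18 F [0.2 0.1 0.4] w 0.09071028390958424
slide [ 0.0018 -0.0185 -0.0538] rot [0.55 0.18 0.04]
red [283.1 151.6] 362 [0.4267 0.0018 0.08  ] tool [0.0008 0.0997 0.0505]
red [283.  261.1] 253 [ 0.5263 -0.0066  0.08  ] tool [ 0.0008  0.1005 -0.0494]
hub top z 0.29402046575482044 18650
top z [0.58  0.582 0.582 0.582 0.582 0.583 0.583 0.583 0.583 0.583 0.583 0.583
 0.583 0.583 0.583 0.583 0.583 0.583 0.584 0.584 0.584 0.584 0.584 0.584
 0.584 0.584 0.584 0.584 0.584 0.584 0.585 0.585 0.585 0.585 0.585]
```

View pics/w3.png

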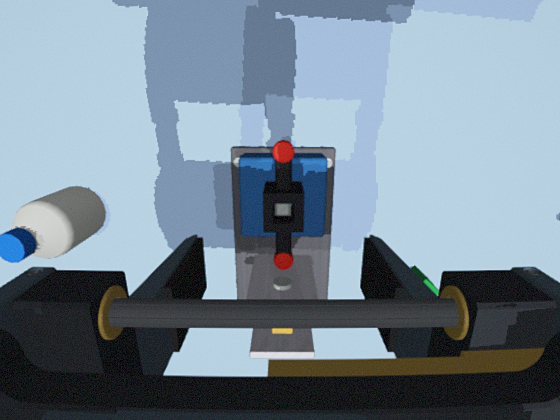

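The handle is on the spindle, with its hub at (284,210) and the spindle visible in the bore. The brass head peeks out at (283,330), behind the bar. I'll move above the bolt and look.

Emit:
play_rows(fingers=[0, 0, 0, 0, 0, 0, 0, 0], slide=[[0, 0, -0.02], [0, 0, -0.045], [0, 0, -0.07], [0, 0, -0.095], [0, 0, -0.108], [0, 0, -0.1125], [0, 0, -0.1125], [0, 0, -0.1125]], delta_rot=[[0.2, 0, 0], [0.5, 0, 0], [0.5, 0, 0], [0.5, 0, 0], [0.5, 0, 0], [0.5, 0, 0], [0.5, 0, 0], [0.5, 0, 0]])

```text
time: 7.97
position: [0.5861, -0.0125, 0.1779]
eef_rot: [[0.084, -0.004, -0.996], [0.996, 0.001, 0.084], [0.001, -1.0, 0.005]]
ft_force: [0.3, 0.5, 0.5]
gripper_width: 0.0914
```

```bash
python3 - <<'E'
from m import *
goal([.5886,-.0124,.061],85.25)
for n in ('wrist','top'):
    im,d,c=cap(n,n+'4.png'); P=cloud(c,d); i=im.astype(int); R,G,B=i[...,0],i[...,1],i[...,2]
    near=(abs(P[...,0]-.588)<.04)&(abs(P[...,1]+.012)<.04)&(P[...,2]<.12)
    br=(R>B+50)&(R>100)&near
    t=br&(P[...,2]>.083)
    if t.sum()>20: rect(cv2.morphologyEx(t.astype(np.uint8),cv2.MORPH_OPEN,np.ones((2,2))),c,.09,n+' brass top'); print(np.median(P[t],0),t.sum())
    hub=(abs(P[...,0]-.475)<.02)&(abs(P[...,1]+.002)<.02)&(P[...,2]>.085)&(P[...,2]<.12); 
    if hub.any(): print('hub top',np.median(P[hub][:,2]),hub.sum())
    bk=(abs(P[...,0]-.556)<.015)&(abs(P[...,1]+.01)<.06)&(P[...,2]>.107)&(P[...,2]<.125)
    if bk.sum()>20: rect(bk,c,.115,n+' bracket top')
    rp=(abs(P[...,0]-.622)<.02)&(abs(P[...,1]+.015)<.06)&(P[...,2]>.088)&(P[...,2]<.102)
    if rp.sum()>20: rect(rp,c,.095,n+' rear top')
E
```

```text
t 7.9667 pos [ 0.5861 -0.0125  0.1779] yaw 85.18 F [0.3 0.5 0.5] w 0.09143917350651719
slide [ 0.0002  0.1169 -0.003 ] rot [-0.26 -0.07  0.05]
wrist brass top ((588.5840454101562, -12.264440536499023), (19.22221565246582, 21.140274047851562), 85.18498229980469) 10
[ 0.58759006 -0.01315025  0.08890102] 569
hub top 0.09461969079652088 1815
wrist bracket top ((554.4794921875, -9.997438430786133), (62.53922653198242, 8.232880592346191), 85.18114471435547) 16
wrist rear top ((618.7489624023438, -15.604572296142578), (62.25101089477539, 9.90645980834961), 84.29069519042969) 44
hub top 0.09580393868320736 204
top bracket top ((552.8978271484375, -9.59041976928711), (61.3867073059082, 8.046943664550781), 84.61611938476562) 14
```

View pics/wrist4.png

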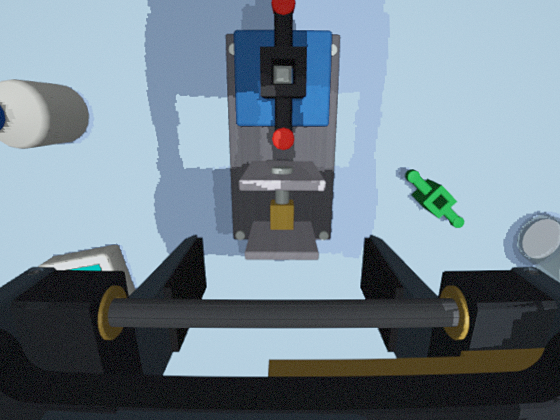

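The handle's hub top reads 95–96 mm, so it is fully down (50 + 46 mm). The bolt at (282,215) is centred between the open fingers. Descend into the gap.

Emit:
play_rows(fingers=[0, 0, 0, 0, 0, 0, 0, 0], slide=[[0, 0.02, -0.001], [0, 0.045, -0.002], [0, 0.07, -0.0025], [0, 0.09, -0.0025], [0, 0.105, -0.0025], [0, 0.115, -0.0025], [0, 0.117, -0.0025], [0, 0.117, -0.0025]], delta_rot=[[-0.1, 0, 0], [-0.2, 0, 0], [-0.25, 0, 0], [-0.25, 0, 0], [-0.25, 0, 0], [-0.25, 0, 0], [-0.25, 0, 0], [-0.25, 0, 0]])

```text
time: 8.73
position: [0.5878, -0.0125, 0.0616]
eef_rot: [[0.084, 0.0, -0.996], [0.996, 0.001, 0.084], [0.001, -1.0, -0.0]]
ft_force: [0.6, 0.8, 0.0]
gripper_width: 0.0912
```

Emit:
play_rows(fingers=[255, 255, 255, 255, 255, 255, 255, 255, 255, 255, 255, 255], slide=[[0, 0, 0], [0, 0, 0], [0, 0, 0], [0, 0, 0], [0, 0, 0], [0, 0, 0], [0, 0, 0], [0, 0, 0], [0, 0, 0], [0, 0, 0], [0, 0, 0], [0, 0, 0]], delta_rot=[[0, 0, 0], [0, 0, 0], [0, 0, 0], [0, 0, 0], [0, 0, 0], [0, 0, 0], [0, 0, 0], [0, 0, 0], [0, 0, 0], [0, 0, 0], [0, 0, 0], [0, 0, 0]], squeeze=40)

```text
time: 9.73
position: [0.5877, -0.0136, 0.0616]
eef_rot: [[0.084, -0.0, -0.996], [0.996, -0.001, 0.084], [-0.001, -1.0, -0.0]]
ft_force: [-1.4, -13.4, 0.8]
gripper_width: 0.0196
```

```bash
python3 - <<'E'
from m import *
goal([.588,-.0125,.061],85.2)
s=r.get_state(); R=np.array(s['eef_rot']); print('grasp pt',s['position']-.019*R[:,1],s['torque'],R.round(4).tolist())
E
```

```text
t 9.7333 pos [ 0.5877 -0.0136  0.0616] yaw 85.19 F [ -1.4 -13.4   0.8] w 0.01963713123182799
slide [ 0.0011  0.0006 -0.0002] rot [ 0.   -0.01 -0.04]
grasp pt [ 0.5876782  -0.01360324  0.08060613] [-2.29257573  0.30745955 -0.08707009] [[0.0839, -0.0, -0.9965], [0.9965, -0.0007, 0.0839], [-0.0007, -1.0, -0.0]]
```

Gripped, with a width of 19.6 mm. A 13 N side load means the bolt lies about 1 mm or more further to -y, so I'll recentre first.

Emit:
play_rows(fingers=[255, 255, 255], slide=[[-0.0005, 0, 0], [-0.0005, 0, 0], [-0.0005, 0, 0]], delta_rot=[[0, 0, 0], [0, 0, 0], [0, 0, 0]])

```text
time: 9.98
position: [0.5876, -0.0138, 0.0616]
eef_rot: [[0.084, -0.0, -0.996], [0.996, -0.0, 0.084], [-0.0, -1.0, -0.0]]
ft_force: [0.7, 4.1, 0.4]
gripper_width: 0.0199
```

Emit:
play_rows(fingers=[255, 255, 255, 255, 255, 255, 255, 255, 255, 255, 255], slide=[[0.0007, 0, 0], [0.0013, 0, 0], [0.002, -0.0001, 0], [0.0026, -0.0002, 0], [0.0033, -0.0003, 0], [0.004, -0.0004, 0], [0.0046, -0.0006, 0], [0.0049, -0.0006, 0], [0.0052, -0.0007, 0], [0.0052, -0.0007, 0], [0.0052, -0.0007, 0]], delta_rot=[[0, 0, -2], [0, 0, -4], [0, 0, -6], [0, 0, -8], [0, 0, -10], [0, 0, -12], [0, 0, -14], [0, 0, -15], [0, 0, -16], [0, 0, -16], [0, 0, -16]])

```text
time: 10.9
position: [0.5881, -0.0087, 0.0623]
eef_rot: [[0.081, 0.023, -0.996], [0.958, 0.274, 0.084], [0.275, -0.962, 0.0]]
ft_force: [0.3, -0.1, 1.9]
gripper_width: 0.0199
```

```bash
python3 - <<'E'
from m import *
s=r.get_state(); R=np.array(s['eef_rot']); T=np.array(s['torque']); F=np.array(s['ft_force'])
print('tilt',np.degrees(np.arctan2(-R[2,0],R[2,1]*-1)),'grasp pt',s['position']-.019*R[:,1],'F',F.round(1),'T',T.round(2),s['gripper_width'],s['position'].round(4))
E
```

```text
tilt -15.94977553050476 grasp pt [ 0.58765976 -0.01389396  0.08056837] F [ 0.3 -0.1  1.9] T [-0.09  0.11 -0.12] 0.019917020145591335 [ 0.5881 -0.0087  0.0623]
```

Emit:
play_rows(fingers=[255, 255, 255, 255, 255, 255], slide=[[0.0002, 0, 0], [0.0003, 0, 0], [0.0005, 0, 0], [0.0007, 0, 0], [0.0007, 0, 0], [0.0007, 0, 0]], delta_rot=[[0, 0, -0.5], [0, 0, -1], [0, 0, -1.5], [0, 0, -2], [0, 0, -2], [0, 0, -2]], squeeze=55)

```text
time: 11.4
position: [0.5881, -0.008, 0.0625]
eef_rot: [[0.08, 0.026, -0.996], [0.948, 0.307, 0.084], [0.308, -0.951, 0.0]]
ft_force: [0.1, 1.4, 1.8]
gripper_width: 0.0195
```

```bash
python3 - <<'E'
from m import *
s=r.get_state(); R=np.array(s['eef_rot']); T=np.array(s['torque']); F=np.array(s['ft_force'])
print('tilt',np.degrees(np.arctan2(-R[2,0],R[2,1]*-1)),'grasp pt',s['position']-.019*R[:,1],'F',F.round(1),'T',T.round(2),s['gripper_width'],s['position'].round(4))
E
```

```text
tilt -17.953943850677362 grasp pt [ 0.58764102 -0.01388394  0.08057506] F [0.1 1.4 1.8] T [-0.41  0.11 -0.1 ] 0.019487509438995902 [ 0.5881 -0.008   0.0625]
```

The torque jump from 0.09 to 0.41 N m suggests the stop. One small confirming turn, then a hold.

Emit:
play_rows(fingers=[255, 255, 255, 255, 255, 255], slide=[[0.0001, 0, 0], [0.0002, 0, 0], [0.0002, 0, 0], [0.0002, 0, 0], [0.0002, 0, 0], [0.0002, 0, 0]], delta_rot=[[0, 0, -0.4], [0, 0, -0.7], [0, 0, -0.7], [0, 0, -0.7], [0, 0, -0.7], [0, 0, -0.7]])

```text
time: 11.9
position: [0.5882, -0.0079, 0.0626]
eef_rot: [[0.08, 0.027, -0.996], [0.944, 0.319, 0.084], [0.32, -0.948, 0.0]]
ft_force: [-0.1, 1.6, 1.3]
gripper_width: 0.0196
```

```bash
python3 - <<'E'
from m import *
s=r.get_state(); R=np.array(s['eef_rot']); T=np.array(s['torque']); F=np.array(s['ft_force'])
print('t',s['time'],'tilt',np.degrees(np.arctan2(-R[2,0],R[2,1]*-1)),'grasp pt',s['position']-.019*R[:,1],'F',F.round(1),'T',T.round(2),s['gripper_width'])
im,d,c=cap('top','t5.png'); P=cloud(c,d)
hub=(abs(P[...,0]-.475)<.02)&(abs(P[...,1]+.002)<.02)&(P[...,2]>.085)&(P[...,2]<.12); print('hub',np.median(P[hub][:,2]) if hub.any() else None)
im2,d,c=cap('scene','s5.png')
k=lambda a,y,x,h,w:cv2.resize(a[y:y+h,x:x+w],(400,300),interpolation=cv2.INTER_CUBIC)
cv2.imwrite('pics/f5.png',np.hstack([k(im,135,150,210,280),k(im2,120,170,150,200)])[:,:,::-1])
E
```

```text
t 11.9 tilt -18.64663276894054 grasp pt [ 0.58765817 -0.01390787  0.08057714] F [-0.1  1.6  1.3] T [-0.71  0.21 -0.06] 0.019622028519134325
hub 0.0956126925385622
```

View pics/f5.png

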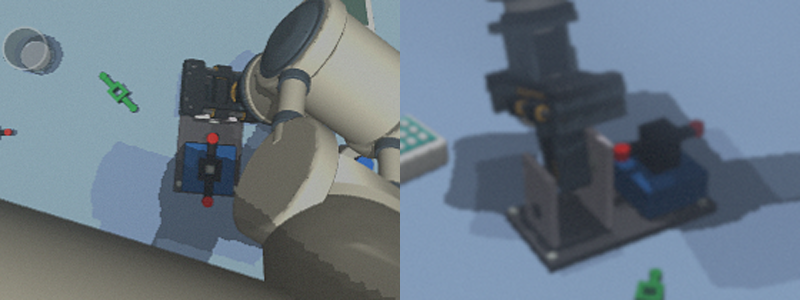

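The torque rises with further turning (0.71 N m), so the bolt is at its stop. The handle is seated, and the bottle cap, beaker and green lookalike are where they were.

```bash
python3 -c "
from workcell import r
print(r.hand_in()); s=r.get_state(); print(s['time'],s['torque'],s['gripper_width'])"
```

```text
the job is handed in; nothing more can be done
None
the job is handed in; nothing more can be done
```

I fitted the larger black handle onto the spindle, let go of it, then turned the brass bolt head to its stop. I handed the job in at about 12 s with the gripper still holding the head at 55 N.

**Handle:** it met the housing with about 16 N of contact force at the expected height. The hub top then measured 95–96 mm, against a nominal 96 mm, both right after release and at the end.

**Bolt:** the tool turned 18.6° against a stop at about 17.2°. The torque rose from 0.09 to 0.41 to 0.71 N m over the last 2.7°, which is how I know it reached the stop. I couldn't see the head itself at the end because the fingers hide it. The finger opening was 19.6 mm on the 20 mm head.

**Other things:** in the final view the bottle cap, the beaker and the green lookalike looked unmoved. The meter lay mostly outside that view, but the arm never came near it.

**What disagreed:**
- The bolt was about 1.3 mm further to one side than the camera showed. That put a 13 N side load on the grip, which I relieved before turning.
- One hub-height reading came out nonsensical (0.29 m and 0.58 m) because it picked up the gripper. I repeated it with tighter limits.

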